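Find the shaft's flat and hold the collar on it

ROBOT

A 7-joint arm with a two-finger parallel gripper is mounted at the origin on a cart in front of the work surface, level with it; the furniture and walls round the work are solid. World frame = base frame: x ahead of the robot, y to its left, z up, the work surface at z = 0. Lengths are in m, angles in rad, forces in N, time in s.
With the tool pointing down it reaches from about 0.375 to 0.925 m from the base axis. Payload 3.1 kg.
Tool frame: the origin (TCP) lies on the centre line of the jaws, within the pads' length; the fingertips stand 14 mm ahead of it and the grasp point (between the pads) lies 5 mm behind it; z points along the fingers, y is the line along which they close (so a half turn about z gives the same grasp; the last joint's range is limited). The gripper opens to 85 mm and grips with 20 to 120 N. Pads are 22 mm wide; open, the fingers measure 114 mm over their backs; the gripper's body (76 mm by 85 mm) begins 54 mm behind the grasp point. The pads swing forward as they close: fully open they stand 13 mm farther back than shut.
Start: joints at [1.119, 0.383, 0.044, 1.598, -0.018, 1.161, -0.05], TCP at [0.225, -0.61, 0.245] pointing down, gripper open.
Joint ranges: [-2.61, 2.61], [-0.41, 2.15], [-1.48, 1.57], [0, 2.5], [-1.57, 4.71], [0.05, 1.97], [-2.85, 2.85]. Speed limits (rad/s): [2.79, 2.79, 3.14, 3.14, 3.14, 3.14, 3.14].

INTERFACE

Orientations are given as a rotation vector (axis times angle).
In Python, from rig import bot gives the robot as it stands. The module is installed in compiled form; this text tells all that it offers.
- The arm moves only by the tool move_arm, never from a script. Its argument "increments" is one flat list of numbers, 4 for each row, row after row: the shift along the tool's x, y, z in cm, then the turn about the tool's z in degrees. In form: [tx, ty, tz, spin, tx, ty, tz, spin, ...]. A call has 1 to 5 rows; each row shifts and turns the commanded pose from where the row before left it, along the tool's axes as they then stand; what a row does not reach is not made up. A row lasts 1/8 s, in which the tool goes at most 62.5 mm and 10.7 degrees, less where a joint would pass 70% of its speed; a pose out of reach is approached as far as the arm can. A call with a gripper value outside its range is refused whole. "hand" is the closure in counts, from 0 (fully open) to 255 (shut), set as the call begins (left out, the last holds). The fingers move at their own pace and stop on an object; "force" is the grip in N (left out, the last holds). Time passes only in rows, so rows that do not move let the fingers close. It gives the time, the measured TCP pose, the force, the opening and the grip force at its end, in the units of the state.
- bot.get_state(): the state, without advancing time (a new reading comes with each control period).
- bot.capture(name): name is "side" or "top"; returns a dict with "pixels" (400x640x3 uint8, blue, green, red), "depth" (400x640 float32, m along the optical axis (not along the pixel's ray), 0 where there is no reading), "vertical_fov" (degrees; the focal length in pixels is half the picture's height over the tangent of half this angle, whatever the lens; pixels are square), "cx", "cy" (the principal point, pixels), "world_to_cam" (4x4, takes a point from world to camera coordinates). Camera axes: x right, y down, z forward; pixel columns grow to the right and rows downward; lengths in m; the calibration is good to about 2 mm. A picture is of the moment at which its call begins.
- bot.finish_job(): hands the job in; it is judged then, once.
Trained networks look in a picture, given as the dict that the camera call returned (one of the last four; its "shot" number tells which), for a name from the list of things; names that differ only in an ending like _2 or _b are one class to them, and where a whole thing is asked for, a point or a joint stands for the part that bears it (a point fixed in the world has none). Each returns a list of dicts, best first, with "conf" (0 to 1); they miss things now and then, are a little off and sometimes report something else, mostly with a low value. They report only what shows in the picture. A call takes as long as a camera call. They do not tell look-alikes from the thing itself.
- bot.spot_in(picture, thing): "extent" ([left, top, right, bottom] in pixels, round what is visible of it).
- bot.cut_out(picture, thing): "mask" (400x640 bool, what is visible of it) and "extent" ([left, top, right, bottom] in pixels, round what is visible of it).
The state is a dict: "time_s": time; "qpos": joint angles; "qvel": joint speeds; "tau": joint torques, N m; "eef_pos": TCP position; "tool_rot": TCP orientation; "force": force on the tool from outside, world axes, zero at the start; "wrist_torque": the same for the moment, N m; "gripper_width": opening from 0.0 (shut) to 1.0 (fully open); "grip_force": force on a finger pad.
Only numpy, scipy, OpenCV 4.12 (cv2) and the standard library are available. Lean on these libraries where they do the work, as an engineer would, in place of code of your own. Each camera call takes 0.05 s, during which the arm holds its last target. There are 200 camera calls.

TASK

Turn the bare upright shaft with the fingers until its flat faces the hex-key guide on the blue stand. Then pick up the steel collar, fit it over the shaft end with its black set screw pointing at the guide, so that the screw lies on the flat, and push it fully down onto the shaft's shoulder. Finish while still gripping the collar and pressing it down on the shoulder; do not let go, and leave the hex key, welding magnet and steel block where they lie.

Things in the scene. Friction and masses are not known exactly. Their poses are not given: they have to be found in the camera images.
- stand: Blue bearing stand, fixed to the table; origin on the table (z = 0) straight below the shaft axis, z up. Base plate 12 mm high, x from -45 to 45 mm, y from -95 to 50 mm; round housing 48 mm across up to 64 mm high. The hex-key guide, a post with a brass bush (up to 103 mm high, 67 to 85 mm from the shaft axis), stands on its -y side.
- guide (a point): Mouth of the brass bush of the hex-key guide, on the side towards the shaft, 67 mm from the shaft axis and 94 mm above the table.
- shaft (a joint): Turn of the upright shaft about its axis, rad, anticlockwise from above positive; at 0 the flat faces the guide (the stand's -y). It turns with about 0.06 N m of friction and stays where it is left.
- shaft_end (a point): Centre of the shaft's top, 135 mm above the table, on the axis; turns with the shaft, the flat faces its -y. Below it the shaft is 20 mm round with one flat, 6 mm from the axis, over its full 50 mm length (the last 3 mm tapered), so 16 mm measured across the flat; the fingers feel the narrower width. At 85 mm above the table it meets a 30 mm wide shoulder, 19 mm high, that turns with it.
- collar_center (a point): Centre of the loose steel collar, half-way up: 44 mm outside, 23 mm bore, 22 mm high, 100 to 210 g, lying flat; z along the bore, x towards the set screw. The screw's tip (6 mm thick) stands into the bore to 7.5 mm from the bore's axis, so the collar goes on only with the screw over the flat (within about 0.3 rad). Seated on the shoulder, this point is 96 mm above the table.
- collar_screw (a point): Outer end of the black set screw (9 mm thick), which stands 8 mm out of the collar's side: 30 mm from the bore's axis, half-way up the collar.
- collar: The same collar; origin at the centre of its underside, axes as for its centre.
- hex_key: Black hex key, 32 x 94 x 6 mm, lying loose; leave it alone.
- weld_magnet: Flat welding magnet, grey with red edges, 82 x 82 x 15 mm, lying loose; leave it alone.
- flat_block: Plain milled steel block, 55 x 30 x 26 mm, lying loose; leave it alone.
Things that resemble listed ones, but are neither listed nor needed, are in the scene too. What is shaped like the collar but orange or purple is not meant.

How it is judged:
On the way, in this order (a step that is already met when the one before it is completed fails the run):
1. the bare shaft is turned until its flat faces the guide within 0.2 rad, the collar still lying on the table (value of joint shaft between -0.2 and 0.2 rad and height (world z) of collar_center below 0.03 m), for 0.2 s.
2. the collar is lifted above the shaft's end (height (world z) of collar_center above 0.135 m), for 0.1 s.
At the end, for the whole second after the job is handed in: Flat faces the guide within 0.25 rad; collar on the shaft (within 4 mm), level within 0.1 rad, on the shoulder within 3 mm, screw end within 10 mm of the line to the guide; collar still, gripped with over 3 N and pressed on the shaft with over 3 N (value of joint shaft between -0.25 and 0.25 rad and horizontal distance between collar_center and shaft_end below 0.004 m and height (world z) of collar_center between 0.092 and 0.099 m and angle between collar_center's own z axis and vertical below 0.1 rad and x of collar_screw in the frame of guide between -0.01 and 0.01 m and y of collar_screw in the frame of guide below 0.055 m and contact force between the fingers and collar above 3 N and contact force between collar and stand above 3 N and linear speed of collar below 0.02 m/s); the arm keeps its last pose, push and grip.
It fails at once if the hex key, welding magnet or steel block is moved more than 20 mm (distance of any of hex_key, weld_magnet, flat_block from where it was at the start of the episode above 0.02 m).
It also fails if it takes over 56 s, if anything falls off the work surface, if the arm or the gripper's body presses on something with over 40 N, if the wrist force passes 120 N, or if a joint passes its speed limit or range.

## Working session

There is one attempt and no reset: what is moved stays moved. The work goes in short steps, Python scripts to look and compute and a tool call to move; the robot and the scene stay as the last step left them, time stands still between calls to the robot, and variables do not carry over. Pictures are saved under pics/ and viewed, at most 10 in all, crops included, and the job is handed in when it is done.

Besides the shell and the picture viewer there is one more tool, called after "Emit:" as name(argument=value, ...) on one line, values as JSON. move_arm: Moves the arm, as the interface text tells. Its arguments: {"type":"object","properties":{"increments":{"type":"array"},"hand":{"type":"number"},"force":{"type":"number"}},"required":["increments"]}

```bash
mkdir -p pics; cat > h.py <<'E'
import numpy as np, cv2
from rig import bot
def cloud(p):
    f=200/np.tan(np.radians(p["vertical_fov"])/2)
    d=p["depth"]; v,u=np.mgrid[0:400,0:640]
    P=np.stack([(u-p["cx"])/f*d,(v-p["cy"])/f*d,d,np.ones_like(d)],-1)
    W=P@np.linalg.inv(p["world_to_cam"]).T
    W[d==0]=np.nan
    return W[...,:3]
def proj(p,X):
    f=200/np.tan(np.radians(p["vertical_fov"])/2)
    c=p["world_to_cam"]@np.r_[X,1]
    return c[0]/c[2]*f+p["cx"],c[1]/c[2]*f+p["cy"]
E
python3 - <<'E'
from h import *
ims=[]
for n in("top","side"):
    p=bot.capture(n); W=cloud(p); cv2.imwrite(f"pics/{n}0.png",p["pixels"])
    print(n,p["vertical_fov"],np.linalg.inv(p["world_to_cam"])[:3,3])
    for t in("stand","shaft","collar","hex_key","weld_magnet","flat_block"):
        for r in bot.cut_out(p,t)[:4]:
            w=W[r["mask"]]; w=w[~np.isnan(w[:,0])]
            if len(w): print(t,round(r["conf"],2),np.round(r["extent"]),np.round(np.median(w,0),3),np.round(np.percentile(w,2,0),3),np.round(np.percentile(w,98,0),3))
s=bot.get_state();print({k:np.round(v,3) for k,v in s.items()})
E
```

```text
top 49.79439123440471 [0.47204847 0.01359703 1.29279392]
stand 0.83 [305. 188. 362. 236.] [0.54  0.001 0.015] [ 0.481 -0.069  0.008] [0.6   0.07  0.134]
shaft 0.33 [306. 188. 361. 235.] [0.54  0.002 0.014] [ 0.484 -0.069  0.002] [0.6   0.071 0.134]
collar 0.72 [245. 227. 262. 243.] [0.473 0.237 0.023] [0.452 0.214 0.01 ] [0.49  0.255 0.028]
collar 0.63 [211. 224. 224. 233.] [0.483 0.335 0.022] [0.469 0.321 0.012] [0.501 0.359 0.027]
collar 0.51 [252. 197. 265. 210.] [0.557 0.226 0.022] [0.54  0.206 0.006] [0.579 0.245 0.029]
weld_magnet 0.77 [394. 136. 421. 166.] [ 0.712 -0.212  0.014] [ 0.681 -0.256 -0.   ] [ 0.763 -0.182  0.02 ]
flat_block 0.76 [262. 156. 276. 172.] [0.675 0.194 0.027] [0.651 0.18  0.02 ] [0.702 0.21  0.032]
side 53.52516991539436 [0.21375081 0.8254521  0.52314897]
stand 0.72 [303. 190. 368. 250.] [0.537 0.03  0.017] [ 0.478 -0.072  0.   ] [0.603 0.079 0.126]
shaft 0.56 [324. 191. 335. 219.] [0.548 0.031 0.094] [0.539 0.022 0.07 ] [0.563 0.038 0.134]
collar 0.74 [314. 283. 337. 305.] [0.469 0.248 0.018] [0.448 0.22  0.002] [0.489 0.259 0.023]
collar 0.72 [276. 274.
[... 597 characters left out ...]
332. 221.] [0.549 0.031 0.099] [0.539 0.019 0.07 ] [0.562 0.038 0.135]
flat_block 0.84 [232. 250. 263. 275.] [0.67  0.208 0.022] [0.647 0.18  0.001] [0.704 0.218 0.027]
{'time_s': np.float64(0.7), 'qpos': array([ 1.119,  0.383,  0.044,  1.598, -0.018,  1.161, -0.05 ]), 'qvel': array([-0.001, -0.001,  0.001,  0.   , -0.   , -0.001,  0.   ]), 'tau': array([-0.0000e+00, -4.3327e+01,  1.0230e+00, -2.4984e+01,  1.0000e-02,
        2.0000e-03,  0.0000e+00]), 'eef_pos': array([ 0.225, -0.61 ,  0.245]), 'tool_rot': array([3.092, 0.553, 0.   ]), 'force': array([-0.697,  0.565, -0.44 ]), 'wrist_torque': array([ 0.01 , -0.007, -0.013]), 'grip_force': np.float64(0.0), 'gripper_width': np.float64(1.002)}
```

View pics/top0.png

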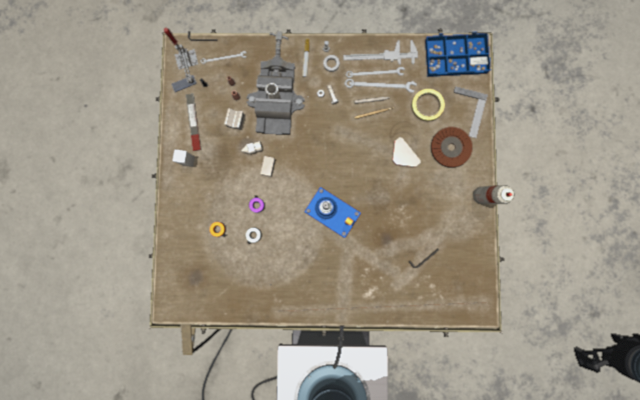

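View pics/side0.png

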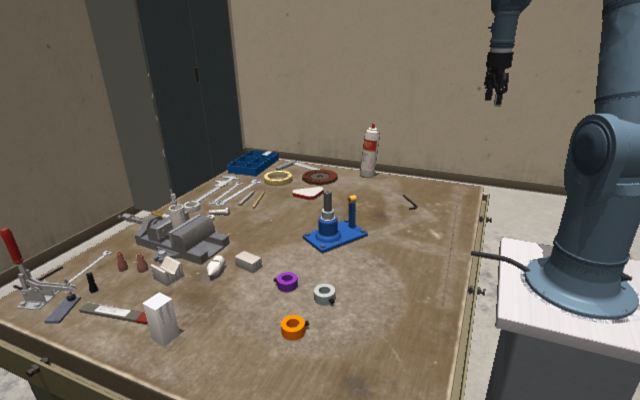

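The top view shows collar-like rings at (253,235) grey, (257,205) purple and (218,229) orange. The grey one is the steel collar. The stand is at (333,212), with its brass guide to the lower right.

```bash
python3 - <<'E'
from h import *
C=[]
for n in("top","side"):
    p=bot.capture(n); W=cloud(p); im=p["pixels"]
    z=W[...,2]; xy=W[...,:2]
    near=np.hypot(xy[...,0]-.545,xy[...,1]-.01)<.13
    for lo,hi in((.125,.14),(.088,.108),(.11,.13)):
        m=near&(z>lo)&(z<hi); v,u=np.nonzero(m)
        lab,l,st,ce=cv2.connectedComponentsWithStats(m.astype(np.uint8))
        for i in range(1,lab): print(n,lo,st[i],np.round(W[l==i].mean(0),4),np.round(np.ptp(W[l==i],axis=0),3))
    # collar
    r=[q for q in bot.cut_out(p,"collar") if True]
    for q in r:
        w=np.nanmedian(W[q["mask"]],0)
        if np.hypot(w[0]-.47,w[1]-.24)<.03:
            a=np.array(q["extent"]); break
    c=proj(p,[.471,.238,.02]); s=proj(p,[.55,.01,.1])
    for k,w in((c,20),(s,40)):
        u,v=int(k[0]),int(k[1]); C.append(cv2.resize(im[v-w:v+w,u-w:u+w],(400,300) if 0 else (300,300),interpolation=cv2.INTER_CUBIC))
    # dark pixels near collar -> screw; bright ring
    near=(np.hypot(xy[...,0]-.47,xy[...,1]-.238)<.045)
    ring=near&(z>.019)&(z<.03)
    w=W[ring]; print("ring",len(w),np.round(w.mean(0),4),np.round((w.max(0)+w.min(0))/2,4),np.round(np.ptp(w,axis=0),3))
    dk=near&(im.max(-1)<45); v,u=np.nonzero(dk); print("dark",[(a,b,*np.round(W[b,a],3)) for a,b in zip(u,v)][:30])
cv2.imwrite("pics/crop0.png",np.vstack([np.hstack(C[:2]),np.hstack(C[2:])]))
E
```

```text
top 0.125 [323 202   6   7  37] [0.5513 0.0208 0.1346] [0.016 0.014 0.013]
top 0.088 [325 201   1   1   1] [0.5662 0.0228 0.0916] [0. 0. 0.]
top 0.088 [330 203   1   1   1] [0.5608 0.0088 0.09  ] [0. 0. 0.]
top 0.088 [330 205   1   1   1] [0.5553 0.0087 0.0884] [0. 0. 0.]
top 0.088 [322 207   2   4   4] [0.5452 0.0289 0.0901] [0.008 0.003 0.005]
top 0.088 [325 207   7   4   9] [0.5437 0.0145 0.094 ] [0.009 0.017 0.018]
top 0.088 [345 217   9   8  41] [ 0.5119 -0.0437  0.1015] [0.019 0.022 0.011]
top 0.11 [328 204   1   1   1] [0.5551 0.0143 0.1293] [0. 0. 0.]
top 0.11 [328 208   1   1   1] [0.5445 0.0143 0.1262] [0. 0. 0.]
ring 114 [0.4717 0.2345 0.0234] [0.4711 0.2347 0.0245] [0.038 0.042 0.01 ]
dark []
side 0.125 [324 191   8   7  47] [0.5505 0.0276 0.1315] [0.017 0.017 0.011]
side 0.088 [348 195   9   8  59] [ 0.5103 -0.0374  0.0963] [0.02  0.022 0.014]
side 0.088 [324 203   8   8  54] [0.5494 0.0296 0.0983] [0.017 0.014 0.019]
side 0.11 [324 194   8   9  59] [0.5494 0.0296 0.1204] [0.017 0.014 0.019]
ring 190 [0.4708 0.2395 0.0215] [0.4713 0.2381 0.0213] [0.042 0.043 0.005]
dark 
[... 990 characters left out ...]
32), np.int64(301), np.float64(0.448), np.float64(0.254), np.float64(0.014)), (np.int64(333), np.int64(301), np.float64(0.446), np.float64(0.253), np.float64(0.013)), (np.int64(330), np.int64(302), np.float64(0.451), np.float64(0.256), np.float64(0.012)), (np.int64(331), np.int64(302), np.float64(0.449), np.float64(0.257), np.float64(0.013)), (np.int64(332), np.int64(302), np.float64(0.448), np.float64(0.254), np.float64(0.011)), (np.int64(333), np.int64(302), np.float64(0.446), np.float64(0.253), np.float64(0.011)), (np.int64(331), np.int64(303), np.float64(0.449), np.float64(0.257), np.float64(0.011)), (np.int64(332), np.int64(303), np.float64(0.448), np.float64(0.254), np.float64(0.009))]
```

View pics/crop0.png

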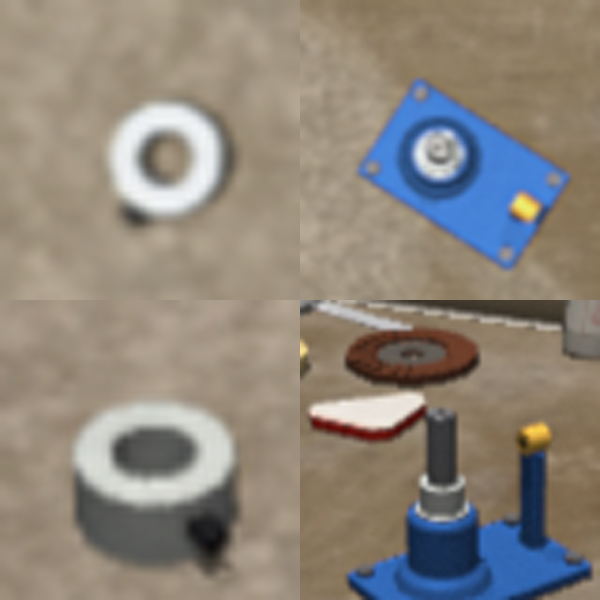

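The crop confirms the grey collar, with its black screw pointing to about 146° in world. The guide direction is about -121.4°, with 76 mm between shaft and bush, as expected. The flat's direction is still needed.

```bash
python3 - <<'E'
from h import *
C=[]
for n in("top","side"):
    ims=[];
    for i in range(6):
        p=bot.capture(n); ims.append(p["pixels"].astype(float))
    im=np.mean(ims,0).astype(np.uint8)
    u,v=[int(round(k)) for k in proj(p,[.552,.0215,.135])]
    v0=v-10 if n=="top" else v-4
    c=im[v0:v0+20,u-10:u+10].astype(float)
    print(n,u,v,v0); print(c.mean(-1).round().astype(int))
    c=np.clip((c-c.min())/(c.max()-c.min())*330,0,255).astype(np.uint8)
    C.append(cv2.resize(c,(400,400),interpolation=cv2.INTER_NEAREST))
cv2.imwrite("pics/crop1.png",np.hstack(C))
E
```

```text
top 325 205 195
[[135 139 140 140 139 139 139 140 140 140 139 139 139 139 138 137 135 131
  121 112]
 [138 140 139 140 140 140 139 137 136 134 133 134 134 134 134 137 138 136
  131 123]
 [139 140 139 140 139 136 127 116 112 105 101 101 103 108 114 125 133 137
  136 134]
 [140 140 140 138 127 116 104  93  93  88  83  83  86  90  92  99 113 126
  134 137]
 [140 140 138 127 108  94  87  82  92  99 103 107 103  94  85  84  92 105
  121 134]
 [140 137 126 107  92  88  94 113 136 141 141 152 158 150 124  97  86  89
  103 122]
 [139 127 105  92  89  99 129 163 182 174 160 171 197 208 182 132  97  85
   90 102]
 [137 118  93  88  97 131 173 193 184 176 175 178 185 199 191 153 121  93
   81  86]
 [130 107  91  97 122 171 208 206 184 190 195 192 174 157 161 154 142 111
   81  79]
 [121  95  91 103 145 196 219 202 183 180 173 181 170 136 143 155 158 134
   92  75]
 [113  91  89 107 161 213 223 195 176 167 150 169 174 142 144 165 181 162
  108  70]
 [110  92  90 115 178 225 227 190 155 165 177 192 187 153 148 170 191 176
  119  70]
 [105  92  89 114 179 226 232 198 137 144 168 180 172 144 146 16
[... 1634 characters left out ...]
 133 130
  125 119]
 [127 126 128 129 126 101  56  52  57  58  56  55  48  71 126 130 130 129
  125 121]
 [124 122 123 125 124 101  55  53  56  57  56  55  49  69 122 124 124 124
  123 122]
 [122 119 118 121 122  98  55  53  57  58  56  54  49  69 120 123 122 123
  123 123]
 [117 115 116 120 120  96  54  54  57  57  56  53  48  68 120 122 120 119
  120 121]
 [114 115 117 121 121  97  54  53  57  57  56  54  49  69 119 120 117 115
  115 117]
 [115 117 119 122 122  99  54  52  57  58  56  53  49  68 117 117 113 111
  111 111]
 [121 123 123 124 122  96  53  53  56  57  56  53  48  67 114 115 111 110
  110 111]
 [125 125 123 121 116  90  52  53  56  57  56  53  47  64 110 112 111 111
  112 113]]
```

View pics/crop1.png

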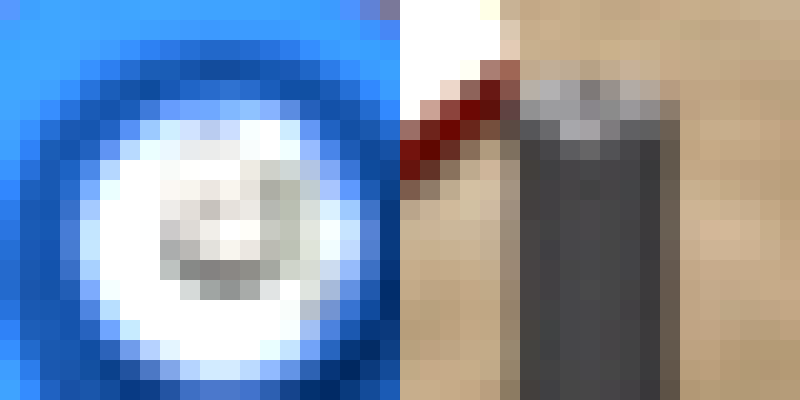

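```bash
cat >> h.py <<'E'
from scipy.spatial.transform import Rotation as R
def plan(x,y,z,yaw_y=None,s=None):
    "tool-frame shift cm + spin deg to reach world target with tool y at angle yaw_y (deg); shift first"
    s=s or bot.get_state(); M=R.from_rotvec(s["tool_rot"]).as_matrix()
    d=M.T@(np.array([x,y,z])-s["eef_pos"])*100
    cur=np.degrees(np.arctan2(M[1,1],M[0,1]))
    sp=None if yaw_y is None else round(-((yaw_y-cur+90)%180-90),1)
    print("t",round(float(s["time_s"]),2),"shift",d.round(2),"cury",round(cur,1),"spin",sp,"tilt",M[:,2].round(3),"q7",s["qpos"][6].round(2))
E
python3 - <<'E'
from h import *
plan(.552,.0215,.20,-121.4)
for n in("top","side"):
    p=bot.capture(n); c=p["pixels"][186:196,320:336].astype(int) if n=="side" else p["pixels"][198:216,316:336].astype(int)
    print(n);print(c[...,2]-c[...,0])
E
```

```text
t 1.5 shift [ 52.53 -47.89   4.53] cury -69.7 spin 51.7 tilt [-0.  0. -1.] q7 -0.05
top
[[-145 -146 -143 -132 -119 -106  -95  -95  -92  -85  -85  -89  -96  -95
  -102 -116 -131 -143 -147 -146]
 [-146 -143 -130 -111  -96  -90  -88  -98 -101 -100 -100  -99  -97  -91
   -90  -96 -108 -127 -142 -147]
 [-142 -131 -109  -94  -95  -96  -96  -92  -92  -92  -91  -85  -80  -81
   -92  -91  -92 -105 -126 -141]
 [-133 -108  -93  -94 -100  -98  -81  -54  -35  -33  -34  -31  -34  -55
   -89  -99  -90  -92 -105 -126]
 [-124  -96  -93  -97  -90  -65  -40  -20   -4    0    1   -2  -10  -25
   -65  -99  -93  -84  -87 -104]
 [-110  -95 -103  -97  -65  -27  -11    1    7    8    8    7    3   -4
   -30  -73  -97  -86  -80  -94]
 [ -98  -94 -101  -87  -47  -10   -2    5    7    7    7    7    5    5
    -9  -54  -97  -93  -77  -88]
 [ -93  -94  -89  -66  -26   -3   -2    4    6    6    6    5    3    6
    -1  -34  -73  -85  -73  -76]
 [ -94  -97  -86  -59  -15   -3   -5    2    5    5    7    6    4    5
     2  -17  -51  -77  -73  -71]
 [ -94  -95  -85  -60  -14   -2   -5   -1    2    4    6    7    4 
[... 694 characters left out ...]
  -76  -74  -79  -82  -79  -79  -83  -80  -74
   -65  -61  -69  -82  -94 -118]
 [-141 -122  -98  -87  -89  -88  -81  -73  -71  -71  -72  -71  -68  -69
   -80  -80  -82  -91 -113 -135]]
side
[[26 32 37 39 41 42 41 40 40 39 39 38 40 39 38 38]
 [19 26 29 35 43 41 42 40 41 41 42 43 42 40 39 39]
 [16 15 25 29 41 41 40 40 42 40 41 41 40 40 38 38]
 [15 18 24 30 40 41 41 42 43 40 40 41 39 39 39 39]
 [21 27 37 51 35 28 30 33 34 32 35 41 40 39 40 41]
 [24 34 57 42 13  0 -1  5  9  8 18 35 41 41 40 43]
 [55 71 55 20  0 -2 -3  0 -1 -1  3 22 41 40 41 41]
 [68 53 38 17 -2 -2 -2  0  0 -2 -1 17 43 41 40 42]
 [46 31 34 20  1 -2 -2 -1 -1 -1 -1 15 43 43 42 43]
 [30 32 36 26  4 -1 -1  0  1 -1 -2 15 42 41 42 42]]
```

Emit:
move_arm(increments=[3.5, -3.2, 0, 0, 3.5, -3.2, 0, 0, 3.5, -3.2, 0, 0, 3.5, -3.2, 0, 0, 3.5, -3.2, 0, 0], hand=130, force=20)

```text
time_s: 2.22
eef_pos: [0.3346, -0.3977, 0.2456]
tool_rot: [3.092, 0.553, 0.001]
force: [-0.4, -0.2, 0.3]
gripper_width: 0.491
grip_force: 0.0
```

Emit:
move_arm(increments=[3.5, -3.2, 0, 0, 3.5, -3.2, 0, 0, 3.5, -3.2, 0, 0, 3.5, -3.2, 0, 0, 3.5, -3.2, 0, 0])

```text
time_s: 2.85
eef_pos: [0.4433, -0.187, 0.2457]
tool_rot: [3.092, 0.552, 0.001]
force: [0.5, 0.4, -0.2]
gripper_width: 0.489
grip_force: 0.0
```

Emit:
move_arm(increments=[3.5, -3.2, 0, 0, 3.5, -3.2, 0, 0, 3.5, -3.2, 0, 0, 3.5, -3.2, 0, 0, 0, 0, 0, 0])

```text
time_s: 3.48
eef_pos: [0.5311, -0.0141, 0.2459]
tool_rot: [-3.088, -0.566, -0.004]
force: [0.3, -0.8, -0.3]
gripper_width: 0.493
grip_force: 0.0
```

```bash
python3 - <<'E'
from h import *
plan(.552,.0235,.20,-90)
E
```

```text
t 3.48 shift [ 3.28 -2.76  4.61] cury -69.2 spin 20.8 tilt [ 0.002  0.003 -1.   ] q7 -1.33
```

Emit:
move_arm(increments=[1.64, -1.38, 0, 0, 1.64, -1.38, 0, 0, 0, 0, 2, 7, 0, 0, 2, 7, 0, 0, 0.6, 6.8])

```text
time_s: 4.1
eef_pos: [0.5494, 0.0158, 0.1976]
tool_rot: [3.14, -0.023, -0.005]
force: [0.5, -0.4, 0.3]
gripper_width: 0.494
grip_force: 0.0
```

```bash
python3 - <<'E'
from h import *
plan(.552,.0235,.115,-90)
for n in("side",):
    p=bot.capture(n); u,v=[int(k) for k in proj(p,[.552,.0215,.15])]
    cv2.imwrite("pics/s1.png",cv2.resize(p["pixels"][v-50:v+50,u-60:u+60],(720,600),interpolation=cv2.INTER_CUBIC))
E
```

```text
t 4.1 shift [ 0.27 -0.78  8.26] cury -90.9 spin -0.9 tilt [-0.003 -0.001 -1.   ] q7 -1.8
```

View pics/s1.png

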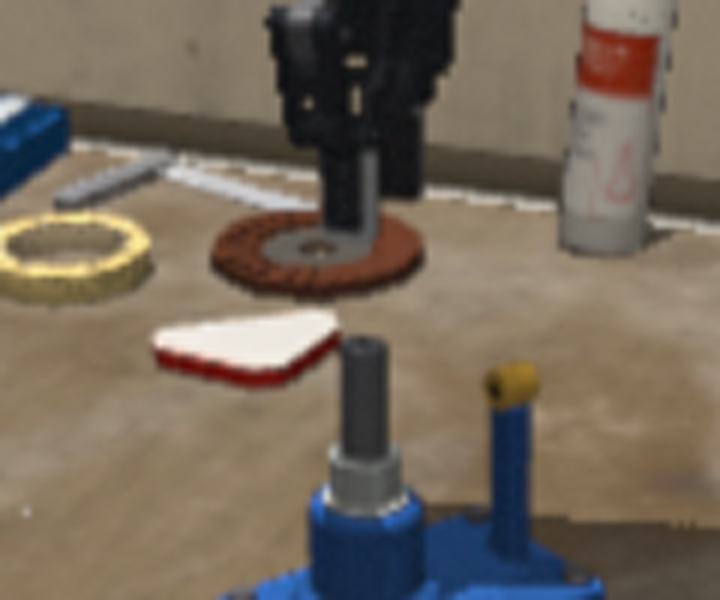

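The picture shows the gripper above the shaft (top at about (365,345)) with the jaws straddling it. Next I go down and centre.

Emit:
move_arm(increments=[0.2, -0.5, 1, 0, 0, 0, 0, 0])

```text
time_s: 4.4
eef_pos: [0.5524, 0.0228, 0.1886]
tool_rot: [-3.141, 0.012, 0.002]
force: [0.3, -0.2, 0.1]
gripper_width: 0.494
grip_force: 0.0
```

```bash
python3 -c "
from h import *
plan(.552,.0235,.115,-90)"
```

```text
t 4.4 shift [-0.03 -0.06  7.36] cury -90.4 spin -0.4 tilt [-0.001  0.    -1.   ] q7 -1.81
```

Emit:
move_arm(increments=[0, 0, 3, 0, 0, 0, 3, 0, 0, 0, 1.3, 0, 0, 0, 0, 0])

```text
time_s: 4.9
eef_pos: [0.5524, 0.0225, 0.1157]
tool_rot: [-3.142, 0.014, 0.003]
force: [0.3, 0.5, 1.2]
gripper_width: 0.49
grip_force: 0.0
```

Emit:
move_arm(increments=[0, 0, 0, 0, 0, 0, 0, 0, 0, 0, 0, 0, 0, 0, 0, 0], hand=255, force=30)

```text
time_s: 5.4
eef_pos: [0.5542, 0.0229, 0.1178]
tool_rot: [-3.141, 0.014, -0.005]
force: [-1.2, 0.3, 6.2]
gripper_width: 0.182
grip_force: 30.3
```

Width is about 16 mm, so the flat is aligned with the pads. Turning the shaft by 31° clockwise.

Emit:
move_arm(increments=[0, 0, 0, 0, 0.02, 0, 0, 8, 0.02, 0, 0, 8, 0.02, 0, 0, 8, 0.02, 0, 0, 7], force=60)

```text
time_s: 6.02
eef_pos: [0.5549, 0.0219, 0.1179]
tool_rot: [3.022, -0.86, 0.004]
force: [-1.1, -0.7, 6.9]
gripper_width: 0.174
grip_force: 58.8
```

Emit:
move_arm(increments=[0, 0, 0, 0, 0, 0, 0, 0])

```text
time_s: 6.28
eef_pos: [0.5549, 0.0219, 0.1179]
tool_rot: [-3.023, 0.855, -0.004]
force: [-1.3, 0.0, 6.0]
gripper_width: 0.175
grip_force: 58.3
```

```bash
python3 -c "
from h import *
plan(.552,.0235,.115,-121.4)
p=bot.capture('top');q=bot.capture('side')
s=bot.get_state();print(s['wrist_torque'],s['gripper_width'])"
```

```text
t 6.28 shift [-0.33  0.02  0.29] cury -121.6 spin -0.2 tilt [ 0.003 -0.001 -1.   ] q7 -2.35
[-0.05111076  0.17507034 -0.1011873 ] 0.17582427107080661
```

Emit:
move_arm(increments=[0, 0, 0, 0, 0, 0, 0, 0, 0, 0, 0, 0], hand=130)

```text
time_s: 6.75
eef_pos: [0.5532, 0.0223, 0.1158]
tool_rot: [3.023, -0.853, -0.002]
force: [0.5, -0.6, 0.8]
gripper_width: 0.486
grip_force: 0.0
```

Emit:
move_arm(increments=[0, 0, -2.5, 0, 0, 0, -4, 0, 0, 0, -3, 0], hand=60)

```text
time_s: 7.12
eef_pos: [0.5539, 0.0224, 0.2125]
tool_rot: [-3.023, 0.853, -0.001]
force: [0.2, 0.1, 0.2]
gripper_width: 0.768
grip_force: 0.0
```

```bash
python3 -c "
from h import *
plan(.4712,.2365,.15,-124)"
```

```text
t 7.12 shift [-18.24 -13.92   6.25] cury -121.5 spin 2.5 tilt [ 0.001  0.    -1.   ] q7 -2.31
```

Emit:
move_arm(increments=[-3.65, -2.8, 0, 0.5, -3.65, -2.8, 0, 0.5, -3.65, -2.8, 1, 0.5, -3.65, -2.8, 2, 0.5, -3.65, -2.8, 1, 0.5])

```text
time_s: 7.75
eef_pos: [0.4737, 0.2393, 0.1701]
tool_rot: [3.003, -0.919, -0.002]
force: [1.5, -0.3, -0.1]
gripper_width: 0.769
grip_force: 0.0
```

Emit:
move_arm(increments=[0, 0, 1, 0, 0, 0, 0, 0])

```text
time_s: 8.0
eef_pos: [0.4743, 0.2376, 0.1601]
tool_rot: [3.002, -0.918, -0.002]
force: [0.3, -1.1, -0.1]
gripper_width: 0.759
grip_force: 0.0
```

```bash
python3 - <<'E'
from h import *
plan(.4712,.2365,.02,-124)
C=[]
for n in("top","side"):
    p=bot.capture(n); W=cloud(p)
    z=W[...,2]; near=(np.hypot(W[...,0]-.471,W[...,1]-.237)<.035)&(z>.012)&(z<.03)
    w=W[near]
    if len(w): print(n,len(w),((w.max(0)+w.min(0))/2).round(4))
    u,v=[int(round(k)) for k in proj(p,[.552,.0215,.12])]
    c=p["pixels"][v-10:v+10,u-10:u+10]
    C.append(cv2.resize(c,(400,400),interpolation=cv2.INTER_NEAREST))
    c=p["pixels"].astype(int); print((c[...,2]-c[...,0])[188:196,320:336] if n=="side" else c.mean(-1).round().astype(int)[200:213,321:337])
cv2.imwrite("pics/c2.png",np.hstack(C))
E
```

```text
t 8.0 shift [-0.19  0.23 14.01] cury -124.0 spin -0.0 tilt [-0.002 -0.002 -1.   ] q7 -2.83
top 69 [0.4728 0.2296 0.0209]
[[ 99 118 142 148 147 158 162 152 128 101  89  93 106 126 139 143]
 [127 163 190 183 162 172 195 205 189 145 103  88  92 106 125 140]
 [164 184 187 177 168 169 179 195 204 180 134  97  85  90 106 129]
 [205 206 189 191 196 196 188 166 166 168 148 114  85  83  97 121]
 [211 200 183 185 181 193 193 153 132 149 149 126  92  79  91 113]
 [223 192 171 178 171 179 177 134 127 160 168 142 101  73  79 100]
 [229 191 165 192 204 192 158 120 136 173 191 170 119  74  74  94]
 [229 202 153 179 201 179 133 125 156 185 195 175 120  74  75  92]
 [230 217 159 133 134 127 123 154 197 206 184 157 110  71  75  93]
 [229 226 206 170 142 156 180 199 217 201 161 130  95  65  74  96]
 [214 219 221 222 216 220 224 216 196 163 134 112  85  67  75  99]
 [185 198 199 205 214 211 201 202 196 157 122  94  71  73  83 100]
 [135 159 176 206 225 224 208 194 182 143 102  71  64  76  90 111]]
side 294 [0.4686 0.2386 0.0181]
[[-3 -3 -3 -4 -4 -3 -3 -2 -2 -4 -4 -3 -5 -2 -3 -2]
 [-2 -3 -2 -6  0 -5 -3 -4 -3 -2 -3 -3 -4 -3 -5 -2]
 [-2 -4 -4 -5 -3 -3 -3 -2 -2  0 -2 -3 -4 -5 -3 -3]
 [-3 -5 -2 -4 -4 -4 -4 -3 -4 -1 -1 -3 -4 -4 -1 -3]
 [-3 -4 -5 -4 -4 -3 -5 -3 -4 -3 -2 -1 -2 -1 -1 -3]
 [-4 -2 -4 -3 -3 -5 -3 -4 -2 -4 -2 -2 -2 -3 -4 -4]
 [-4 -4 -3 -4 -4 -2 -4 -4 -4 -3 -1 -3 -2 -5 -4 -4]
 [-4 -4 -3 -2 -3 -3 -5 -3 -2 -2 -4 -4 -3 -2 -2 -2]]
```

View pics/c2.png

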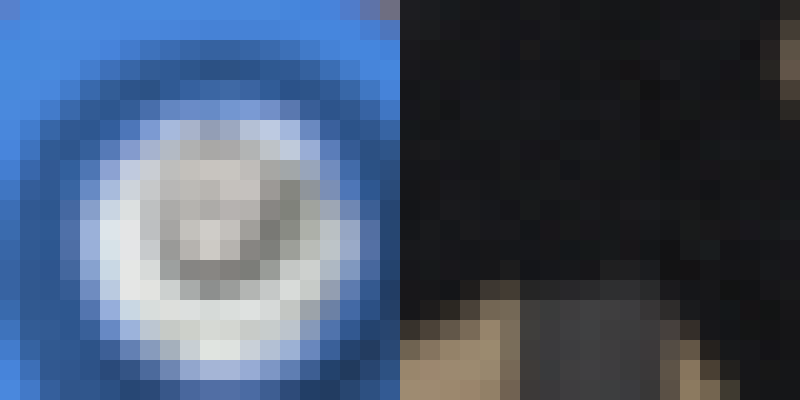

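The picture shows the flat now cutting the shaft's lower right, towards the guide. Next I descend on the collar.

Emit:
move_arm(increments=[-0.2, 0.2, 3, -8, 0, 0, 4, -7, 0, 0, 4, 0, 0, 0, 3, 0, 0, 0, 0, 0])

```text
time_s: 8.72
eef_pos: [0.4714, 0.2352, 0.0194]
tool_rot: [3.094, -0.523, -0.006]
force: [-0.8, 0.7, -0.2]
gripper_width: 0.768
grip_force: 0.0
```

```bash
python3 -c "
from h import *
plan(.4712,.2365,.02,-109)"
```

```text
t 8.72 shift [-0.06 -0.12 -0.06] cury -109.2 spin -0.2 tilt [-0.004 -0.003 -1.   ] q7 -2.7
```

Emit:
move_arm(increments=[0, -0.1, 0, 0, 0, 0, 0, 0, 0, 0, 0, 0, 0, 0, 0, 0], hand=255, force=60)

```text
time_s: 9.22
eef_pos: [0.4746, 0.2395, 0.0234]
tool_rot: [-3.097, 0.52, -0.006]
force: [-0.5, -1.6, 6.0]
gripper_width: 0.483
grip_force: 61.5
```

Emit:
move_arm(increments=[0, 0, -2, 0, 0, 0, -5, 0, 0, 0, -5, 0, 0, 0, -4, 0, 0, 0, 0, 0])

```text
time_s: 9.85
eef_pos: [0.475, 0.2409, 0.1863]
tool_rot: [-3.093, 0.518, -0.013]
force: [-0.3, -0.2, -0.7]
gripper_width: 0.477
grip_force: 61.3
```

```bash
python3 - <<'E'
from h import *
plan(.552,.0215,.2,-109+92.6)
p=bot.capture("side"); s=bot.get_state()
u,v=[int(k) for k in proj(p,s["eef_pos"])]
cv2.imwrite("pics/c3.png",cv2.resize(p["pixels"][v-30:v+30,u-40:u+40],(800,600),interpolation=cv2.INTER_CUBIC))
E
```

```text
t 9.85 shift [14.43 18.23 -1.39] cury -109.0 spin 87.4 tilt [ 0.009  0.004 -1.   ] q7 -2.57
```

View pics/c3.png

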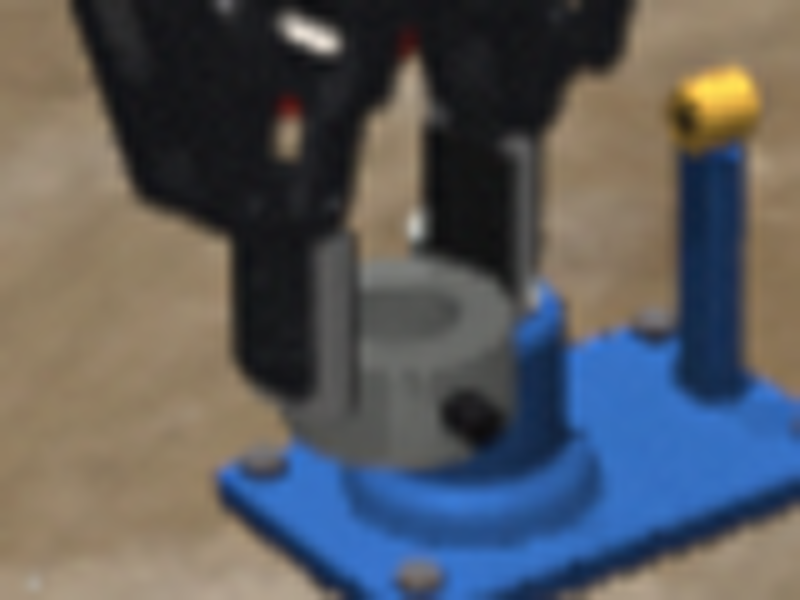

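Emit:
move_arm(increments=[0, 0, 0, -10, 0, 0, 0, -10, 0, 0, 0, -10, 0, 0, 0, -10, 0, 0, 0, -10])

```text
time_s: 10.52
eef_pos: [0.4707, 0.238, 0.1792]
tool_rot: [3.024, 0.848, -0.007]
force: [-0.6, 0.5, -1.7]
gripper_width: 0.481
grip_force: 61.2
```

Emit:
move_arm(increments=[0, 0, 0, -10, 0, 0, 0, -10, 0, 0, 0, -10, 0, 0, 0, -10, 0, 0, 0, -2.6])

```text
time_s: 11.15
eef_pos: [0.4708, 0.238, 0.1792]
tool_rot: [-2.512, -1.884, 0.007]
force: [0.3, 0.5, -1.5]
gripper_width: 0.483
grip_force: 61.2
```

```bash
cat > m.py <<'E'
from h import *
from scipy.optimize import least_squares
def meas():
    s=bot.get_state(); t=s["eef_pos"]; M=R.from_rotvec(s["tool_rot"]).as_matrix()
    for n in("side","top"):
        p=bot.capture(n); W=cloud(p)
        c=p["pixels"].astype(int); near=np.linalg.norm(W-(t-[0,0,.01]),axis=-1)<.045
        for nm,m in(("dark",near&(c.max(-1)<40)),("col",near&(c.max(-1)>75)&(np.ptp(c,axis=-1)<18))):
            w=W[m]
            if nm=="col":
                zt=np.percentile(w[:,2],95); 
                q=w[w[:,2]>zt-.003]; side=w[w[:,2]<zt-.005]
                print(n,"top z",zt.round(4),"centre mid",((q.max(0)+q.min(0))/2).round(4),"n",len(q),len(side))
                # fit outer wall radius 22
                if len(side)>8:
                    r=least_squares(lambda x:np.hypot(side[:,0]-x[0],side[:,1]-x[1])-.022,t[:2],loss="soft_l1",f_scale=.001); print("  wall fit",r.x.round(4),"rms",np.sqrt((r.fun**2).mean()).round(4),"rel tool",(M.T@np.r_[r.x-t[:2],0]).round(4))
    # screw
    print("tcp",t.round(4))
E
python3 - <<'E'
from m import *
meas(); plan(.552,.0215,.186,-16.4)
p=bot.capture("side"); s=bot.get_state()
u,v=[int(k) for k in proj(p,s["eef_pos"])]
cv2.imwrite("pics/c4.png",cv2.resize(p["pixels"][v-30:v+30,u-40:u+40],(800,600),interpolation=cv2.INTER_CUBIC)); print(u,v)
E
```

```text
side top z 0.1947 centre mid [0.4733 0.25   0.1979] n 25 346
  wall fit [0.4648 0.2382] rms 0.005 rel tool [-0.0015 -0.0058  0.    ]
top top z 0.1814 centre mid [0.4724 0.2198 0.1819] n 25 13
  wall fit [0.4703 0.2361] rms 0.0032 rel tool [-0.0019  0.      0.    ]
tcp [0.4708 0.238  0.1792]
t 11.25 shift [-18.48  13.89  -0.67] cury -16.4 spin -0.0 tilt [-0.004 -0.001 -1.   ] q7 -1.04
322 220
```

View pics/c4.png

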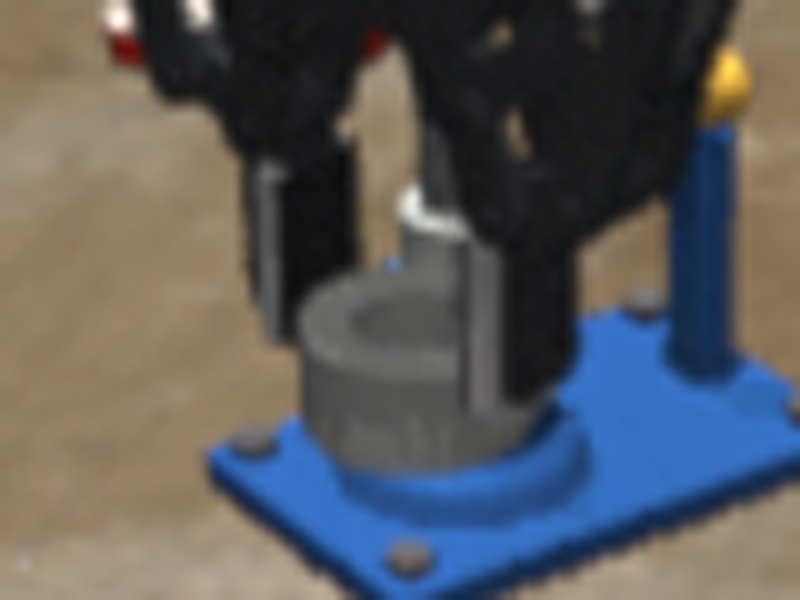

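```bash
cat > m.py <<'E'
from h import *
from scipy.optimize import least_squares
def meas(k=3):
    for n in ["side"]*k+["top"]:
        s=bot.get_state(); t=s["eef_pos"]; M=R.from_rotvec(s["tool_rot"]).as_matrix()
        p=bot.capture(n); W=cloud(p); B=(W-t)@M   # tool frame
        for r in bot.cut_out(p,"collar"):
            if np.linalg.norm(np.nanmedian(W[r["mask"]],0)-t)>.05: continue
            b=B[cv2.erode(r["mask"].astype(np.uint8),np.ones((2,2)))>0]; b=b[(np.abs(b[:,1])<.0215)&(np.linalg.norm(b,axis=1)<.045)]
            zt=np.percentile(b[:,2],3); wall=b[(b[:,2]>zt+.006)&(b[:,2]<zt+.02)]; top=b[b[:,2]<zt+.003]
            f=lambda x:np.hypot(wall[:,0]-x[0],wall[:,1]-x[1])-.022
            q=least_squares(f,[0,0],loss="soft_l1",f_scale=.001)
            q0=least_squares(lambda x:f([x[0],0]),[0],loss="soft_l1",f_scale=.001)
            print(n,round(r["conf"],2),"ext",np.round(r["extent"],1),"tool xy",q.x.round(4),"x with y=0",q0.x.round(4),"n",len(wall),"rms",np.sqrt((q.fun**2).mean()).round(4),"topface z",zt.round(4),"topface std",np.median(top[:,2]).round(4)); break
E
python3 -c "
from m import *
meas()"
```

```text
side 0.58 ext [310.9 214.1 334.  239.3] tool xy [-0.0004 -0.0008] x with y=0 [-0.0002] n 142 rms 0.0047 topface z 0.0011 topface std 0.002
side 0.61 ext [308.6 215.3 332.4 235.8] tool xy [-0.0004 -0.0011] x with y=0 [0.] n 141 rms 0.0048 topface z 0.0011 topface std 0.0021
side 0.79 ext [308.8 214.9 332.3 236.9] tool xy [-0.0004 -0.0008] x with y=0 [-0.0002] n 148 rms 0.0047 topface z 0.001 topface std 0.0019
top 0.45 ext [246.9 231.4 252.6 241.2] tool xy [-0.0031 -0.0027] x with y=0 [-0.0029] n 15 rms 0.0023 topface z -0.0036 topface std -0.002
```

```bash
python3 - <<'E'
s=open('m.py').read()
s=s.replace("            f=lambda","            wall=wall[np.hypot(wall[:,0]+.0015,wall[:,1])>.0165]\n            f=lambda")
open('m.py','w').write(s)
from m import *
meas(2)
E
```

```text
side 0.66 ext [309.7 216.2 335.4 237.8] tool xy [-0.0005 -0.    ] x with y=0 [-0.0004] n 112 rms 0.0009 topface z 0.001 topface std 0.002
side 0.72 ext [306.8 215.4 331.6 238.5] tool xy [-0.0006  0.0003] x with y=0 [-0.0007] n 108 rms 0.0009 topface z 0.0012 topface std 0.0022
top 0.4 ext [245.7 230.7 249.1 243.9] tool xy [-0.0023 -0.0043] x with y=0 [-0.0026] n 9 rms 0.0013 topface z -0.0025 topface std -0.0018
```

Emit:
move_arm(increments=[-3.7, 2.78, 0, 0, -3.7, 2.78, 0, 0, -3.7, 2.78, 0, 0, -3.6, 2.78, 0, 0, -3.6, 2.78, 0, 0])

```text
time_s: 12.62
eef_pos: [0.5547, 0.0226, 0.1815]
tool_rot: [2.516, 1.881, 0.001]
force: [1.2, -0.7, -1.7]
gripper_width: 0.479
grip_force: 61.2
```

Emit:
move_arm(increments=[0, 0, 0, 0, 0, 0, 0, 0])

```text
time_s: 12.88
eef_pos: [0.554, 0.0244, 0.1812]
tool_rot: [-2.516, -1.88, -0.0]
force: [-0.1, -0.1, -1.2]
gripper_width: 0.482
grip_force: 61.2
```

```bash
python3 - <<'E'
from m import *
meas(2); plan(.552,.0215,.165,-16.4)
C=[]
for n,w,h in(("top",20,30),("side",40,60)):
    p=bot.capture(n); u,v=[int(k) for k in proj(p,[.545,.0,.13])]
    C.append(cv2.resize(p["pixels"][v-h//2:v+h//2,u-w//2:u+w//2],(400,600),interpolation=cv2.INTER_CUBIC))
cv2.imwrite("pics/c5.png",np.hstack(C))
E
```

```text
side 0.59 ext [317.6 169.3 331.3 186.7] tool xy [-0.0006  0.    ] x with y=0 [-0.0006] n 61 rms 0.0013 topface z 0.0014 topface std 0.0022
side 0.56 ext [314.8 172.6 336.5 188.1] tool xy [0.0003 0.0011] x with y=0 [-0.0001] n 66 rms 0.0013 topface z 0.0013 topface std 0.0021
t 13.18 shift [-0.43 -0.07  1.64] cury -16.3 spin 0.1 tilt [ 0.  0. -1.] q7 -0.59
```

View pics/c5.png

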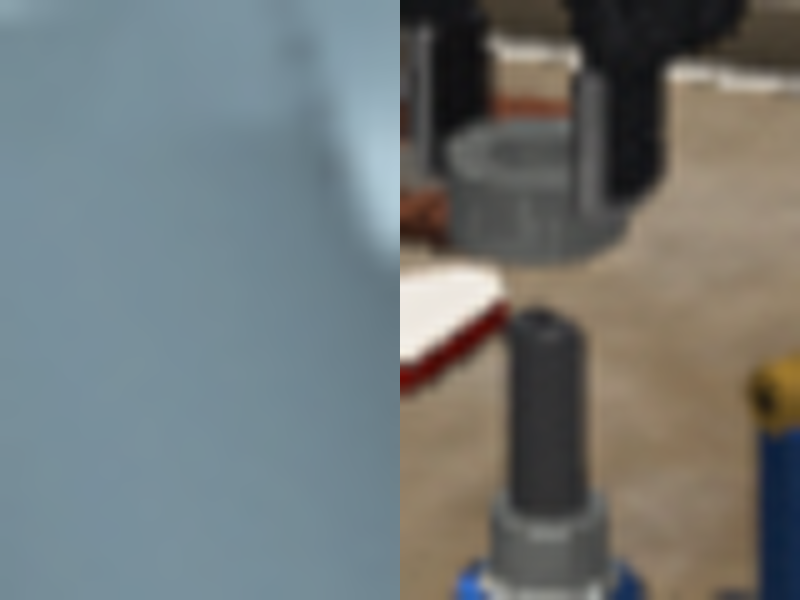

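```bash
cat >> m.py <<'E'
def axis(k=3):
    for i in range(k):
        p=bot.capture("side"); W=cloud(p)
        for lo,hi,rad in((.092,.128,.010),(.069,.083,.015),(.025,.06,.024)):
            w=W[(np.hypot(W[...,0]-.552,W[...,1]-.0215)<rad+.006)&(W[...,2]>lo)&(W[...,2]<hi)]
            q=least_squares(lambda x:np.hypot(w[:,0]-x[0],w[:,1]-x[1])-rad,[.552,.0215],loss="soft_l1",f_scale=.001)
            print(rad,q.x.round(4),len(w),np.sqrt((q.fun**2).mean()).round(4))
E
python3 - <<'E'
from m import *
axis(3); meas(2)
s=bot.get_state();M=R.from_rotvec(s["tool_rot"]).as_matrix();print("tcp",s["eef_pos"],"collar",(s["eef_pos"]+M@[-.0004,.0003,0]).round(4))
E
```

```text
0.01 [0.5531 0.0221] 104 0.0012
0.015 [0.5534 0.0219] 60 0.0012
0.024 [0.5532 0.022 ] 249 0.0012
0.01 [0.5531 0.0224] 107 0.0014
0.015 [0.5531 0.022 ] 61 0.0012
0.024 [0.5531 0.0222] 242 0.0013
0.01 [0.5531 0.0225] 106 0.0012
0.015 [0.5531 0.0221] 59 0.0012
0.024 [0.5531 0.0222] 244 0.0012
side 0.52 ext [314.4 171.4 336.4 188.7] tool xy [-0.0005  0.    ] x with y=0 [-0.0005] n 69 rms 0.0012 topface z 0.0015 topface std 0.0023
side 0.55 ext [315.9 172.9 334.8 187. ] tool xy [-0.0005  0.0002] x with y=0 [-0.0006] n 70 rms 0.0012 topface z 0.0012 topface std 0.0023
tcp [0.55419418 0.02401504 0.18127942] collar [0.5544 0.0235 0.1813]
```

Emit:
move_arm(increments=[-0.16, -0.06, 1, 0, 0, 0, 0.8, 0, 0, 0, 0, 0])

```text
time_s: 14.1
eef_pos: [0.552, 0.0225, 0.1618]
tool_rot: [-2.515, -1.88, 0.004]
force: [-0.9, -0.4, -0.7]
gripper_width: 0.479
grip_force: 61.2
```

```bash
python3 - <<'E'
from m import *
meas(2)
s=bot.get_state();M=R.from_rotvec(s["tool_rot"]).as_matrix();c=s["eef_pos"]+M@[-.0005,.0001,0];print("tcp",s["eef_pos"].round(4),"collar",c.round(4),"needed tool cm",(M.T@(np.array([.5531,.0221,c[2]])-c)*100).round(2))
E
```

```text
side 0.48 ext [313.9 177.8 334.1 193. ] tool xy [-0.0005 -0.0001] x with y=0 [-0.0004] n 71 rms 0.0014 topface z 0.0014 topface std 0.0023
side 0.75 ext [314.  178.3 335.4 195.3] tool xy [-0.0003  0.0004] x with y=0 [-0.0005] n 69 rms 0.0012 topface z 0.0013 topface std 0.0022
tcp [0.5535 0.0228 0.1636] collar [0.5534 0.0223 0.1636] needed tool cm [-0.03 -0.03 -0.  ]
```

Emit:
move_arm(increments=[-0.02, -0.03, 0.5, 0, 0, 0, 0.5, 0, 0, 0, 0.3, 0, 0, 0, 0, 0])

```text
time_s: 14.9
eef_pos: [0.5524, 0.0226, 0.1498]
tool_rot: [-2.515, -1.881, 0.001]
force: [-0.4, 0.0, -2.1]
gripper_width: 0.479
grip_force: 61.2
```

Emit:
move_arm(increments=[0, 0, 0.6, 0, 0, 0, 0.6, 0, 0, 0, 0.6, 0, 0, 0, 0.6, 0, 0, 0, 0.6, 0])

```text
time_s: 15.52
eef_pos: [0.5528, 0.0226, 0.1198]
tool_rot: [-2.516, -1.881, 0.0]
force: [-0.1, 0.6, -1.9]
gripper_width: 0.48
grip_force: 61.2
```

Emit:
move_arm(increments=[0, 0, 0.5, 0, 0, 0, 0.3, 0, 0, 0, 0.2, 0, 0, 0, 0, 0])

```text
time_s: 16.02
eef_pos: [0.5528, 0.0226, 0.1102]
tool_rot: [-2.516, -1.881, 0.0]
force: [0.2, -0.3, -1.4]
gripper_width: 0.483
grip_force: 61.2
```

Emit:
move_arm(increments=[0, 0, 0.2, 0, 0, 0, 0.2, 0, 0, 0, 0, 0])

```text
time_s: 16.4
eef_pos: [0.5532, 0.0227, 0.1083]
tool_rot: [2.515, 1.88, -0.001]
force: [-3.1, -0.2, 9.2]
gripper_width: 0.479
grip_force: 62.4
```

Emit:
move_arm(increments=[0, 0, 0.15, 0, 0, 0, 0, 0, 0, 0, 0, 0])

```text
time_s: 16.77
eef_pos: [0.5533, 0.0227, 0.1083]
tool_rot: [2.515, 1.88, -0.002]
force: [-6.9, -1.5, 16.8]
gripper_width: 0.483
grip_force: 63.2
```

```bash
python3 - <<'E'
from m import *
meas(2)
s=bot.get_state();M=R.from_rotvec(s["tool_rot"]).as_matrix();c=s["eef_pos"]+M@[-.0005,.0001,0]
print("force",s["force"],s["eef_pos"],"collar",c.round(4),"need",(M.T@(np.array([.5531,.0221,c[2]])-c)*100).round(2),"tilt",M[:,2].round(3))
C=[]
for n,w,h in(("side",40,60),("top",40,60)):
    p=bot.capture(n); u,v=[int(k) for k in proj(p,[.545,.0,.1])]
    C.append(cv2.resize(p["pixels"][v-h//2:v+h//2,u-w//2:u+w//2],(400,600),interpolation=cv2.INTER_CUBIC))
cv2.imwrite("pics/c6.png",np.hstack(C))
E
```

```text
side 0.67 ext [316.9 198.4 337.8 214.1] tool xy [-0.0002  0.0003] x with y=0 [-0.0003] n 65 rms 0.0013 topface z 0.0003 topface std 0.0018
side 0.66 ext [319.8 199.5 334.3 212.9] tool xy [-0.      0.0001] x with y=0 [-0.0001] n 65 rms 0.0015 topface z 0.0014 topface std 0.0021
force [-6.53886269 -1.48171814 18.01769194] [0.55328914 0.02267369 0.10825222] collar [0.5532 0.0222 0.1083] need [-0.01 -0.01  0.  ] tilt [-0.    -0.002 -1.   ]
```

View pics/c6.png

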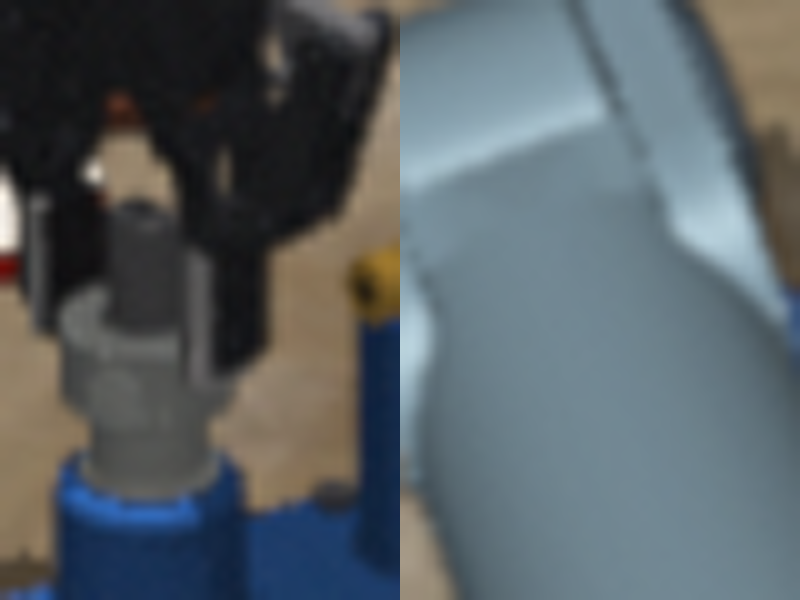

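The picture shows the collar seated on the shoulder with the shaft through it. The collar centre is about 96 mm high, within 1 mm of the axis, and pressed down with about 18 N. Handing in.

```bash
python3 -c "
from rig import bot
print(bot.finish_job())"
```

```text
the job is handed in; nothing more can be done
None
```

I turned the shaft so its flat faces the guide, fitted the collar over it and pushed it down onto the shoulder, then handed the job in still gripping (about 63 N) and pressing (about 18 N); no verdict came back, and the screw over the flat is inferred from the collar sliding fully down, not seen.

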